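# Press the proud memory module home in its slot

### The job

The green memory module on the circuit board has only been set into its slot: both its ends still stand proud and the slot's white latches lean open. With the fingertips press gently down on its top edge until both ends are fully home and both latches have closed, then withdraw. Only press it, never pull or lift it; touch neither the black module beside it nor anything else on the board, and leave the heatsink, the paste syringe and the screwdriver lying where they are.

Things in the scene. Friction and masses are not known exactly. Their poses are not given: they have to be found in the camera images.
- board: dark blue main board, 244 mm square, fixed, on a 262 mm pink foam pad. Origin: centre of the pad's underside, on the desk; x to the edge with metal connectors (far from the robot), y left, z up. Board top 10 mm above the desk. Memory slots run along y at x = -50, -60, -70, -80 mm, centred at y = -40 mm; -50 and -70 are empty (latches 25 mm over the board). Tallest part: 42 mm above the desk
- green_slot: slot holding the green module, at board x = -60 or -80 mm (the black module has the other), 148 x 7 mm, 8.5 mm high, fixed. Origin: centre of its underside, on the board's top; y along the slot to the left, z up. The module stands on edge in its middle plane. Over 40 N is too much. A white latch at each end leans out up to 12 mm, below the module's top, and shuts by itself as that end goes home
- green_module: green memory module on edge: 133 long, 4 thick, 30 mm tall. Home, its top is 33 mm above green_slot's origin; each end starts 4 to 6 mm higher. Pressed 20 mm from an end, that end slides down at 6 to 8 N to a hard stop and stays; the other hardly moves. In the middle both go at about 12 N. Origin: bottom edge, 2.5 mm in from the left end; y along the module to the left
- green_left_end (a point): the green module's top left corner (the +y end of the slot): at the very end of the module, middle of the 4 mm thick top edge; it rides with the module
- green_right_end (a point): the green module's top right corner (-y end), likewise
- black_slot: the other filled slot, 20 mm from the green module's, built and oriented alike; its black module is fully home (top edge 33 mm above this origin), its latches shut. Must not be touched
- heatsink: loose aluminium heatsink with fins, 45 x 45 x 27 mm, on the desk to the left of the board. Origin: centre of its underside
- paste_syringe: loose blue and white syringe, 96 x 22 x 22 mm, on the desk near the board's front left corner. Origin: under its middle, x along it
- screwdriver: loose screwdriver with an orange-red handle, 176 x 24 x 25 mm, on the desk between the robot and the board. Origin: under its middle, x along it

How it is judged:
At the end, for the whole second after the job is handed in: Both ends of the green module are within 1.5 mm of fully home (top edge 33 mm above the slot's underside), and the heatsink, syringe and screwdriver lie within 15 mm of where they started (z of each of green_left_end, green_right_end in the frame of green_slot below 0.0345 m and distance of each of heatsink, paste_syringe, screwdriver from where it was at the start of the episode below 0.015 m); the robot touches nothing.
It fails at once if the green module is pulled upward (an end more than 8 mm above home) (z of any of green_left_end, green_right_end in the frame of green_slot above 0.041 m).
It fails at once if the green module is forced (over 40 N) (contact force between anything else and green_slot above 40 N).
It fails at once if the black module or its slot is touched (over 1 N) (contact force between anything else and black_slot above 1 N).
It fails at once if something else on the board is touched (over 2 N) (contact force between anything else and board above 2 N).
It fails at once if the heatsink, the syringe or the screwdriver is moved by more than 15 mm (distance of any of heatsink, paste_syringe, screwdriver from where it was at the start of the episode above 0.015 m).
It also fails if it takes over 35 s, if anything falls off the work surface, if the arm or the gripper's body presses on something with over 40 N, if the wrist force passes 120 N, or if a joint passes its speed limit or range.

### The arm

A 6-joint arm with a two-finger parallel gripper is mounted at the origin on a cart in front of the work surface, level with it; the furniture and walls round the work are solid. World frame = base frame: x ahead of the robot, y to its left, z up, the work surface at z = 0. Lengths are in m, angles in rad, forces in N, time in s.
With the tool pointing down it reaches from about 0.375 to 0.9 m from the base axis. Payload 3.1 kg.
Tool frame: the origin (TCP) lies between the finger pads; the fingertips stand manip.finger_overhang ahead of it and the grasp point (between the pads) lies 5 mm behind it (manip.finger_overhang is the distance from the TCP to the fingertips, in m); z points along the fingers, y is the line along which they close (so a half turn about z gives the same grasp; the last joint's range is limited). The gripper opens to 85 mm and grips with 20 to 120 N. Pads are 22 mm wide; open, the fingers measure 114 mm over their backs; the gripper's body (76 mm by 85 mm) begins 54 mm behind the grasp point. The pads swing forward as they close: fully open they stand 13 mm farther back than shut.
Start: joints at [-1.377, 0.527, 1.433, -0, 1.181, -0.178], TCP at [0.228, -0.582, 0.245] pointing down, gripper open.
Joint ranges: [-3.08, 3.08], [-0.75, 2.2], [0.22, 2.44], [-1.43, 4.57], [0, 2.65], [-2.85, 2.85]. Speed limits (rad/s): [2.79, 2.79, 3.14, 3.14, 3.14, 3.14].

### API

Orientations are given as a unit quaternion [x, y, z, w].
In Python, from station import manip gives the robot as it stands.
- The arm moves only by the tool drive_tool, never from a script. Its argument "plan" is a list of rows, each a list of 7 numbers: the shift along the tool's x, y, z in m, then the turn, a rotation vector about the tool's x, y, z in degrees, then the opening, from -1 (shut) to 1 (fully open). In form: [[x, y, z, wx, wy, wz, gripper], ...]. A call has 1 to 10 rows; each row shifts and turns the commanded pose from where the row before left it, along the tool's axes as they then stand; what a row does not reach is not made up. A row lasts 1/10 s, in which the tool goes at most 50 mm and 8.59 degrees, less where a joint would pass 70% of its speed; a pose out of reach is approached as far as the arm can. A call is refused whole if a number of a shift passes 0.05 or a number of a turn 8.59, either way. A call with a gripper value outside its range is refused whole. The fingers move at their own pace and stop on an object; "newtons" is the grip in N (left out, the last holds). Time passes only in rows, so rows that do not move let the fingers close. It gives the time, the measured TCP pose, the force, the opening and the grip force at its end, in the units of the state.
- manip.sense(): the state, without advancing time (a new reading comes with each control period).
- manip.snapshot(name): name is "scene" or "top" or "wrist"; returns a dict with "image" (384x512x3 uint8, red, green, blue), "z_map" (384x512 float32, m along the optical axis (not along the pixel's ray), 0 where there is no reading), "fov_y" (degrees; the focal length in pixels is half the picture's height over the tangent of half this angle, whatever the lens; pixels are square), "cx", "cy" (the principal point, pixels), "k1" (the pictures are not rectified: a ray, as slopes to the right and down, at radius r is drawn at 1 + k1 r^2 times it, then the intrinsics apply), "extrinsics" (4x4, takes a point from camera to world coordinates); the wrist camera has in their place "mount" (4x4, takes a point from camera to tool coordinates, whose origin is the TCP and whose axes are the flange's). Camera axes: x right, y up, looking along -z (the intrinsics and any distortion apply to the point x, -y, -z); pixel columns grow to the right and rows downward; lengths in m; the calibration is good to about 2 mm. A picture is of the moment at which its call begins: read the wrist's pose just before it.
- manip.sign_off(): hands the job in; it is judged then, once.
The state is a dict: "t": time; "q": joint angles; "qd": joint speeds; "tau": joint torques, N m; "tcp_pos": TCP position; "tool_rot": TCP orientation; "force": force on the tool from outside, world axes, zero at the start; "ft_torque": the same for the moment, N m; "finger_gap": opening from 0.0 (shut) to 1.0 (fully open); "gripper_force": force on a finger pad.
Only numpy, scipy, OpenCV 4.12 (cv2) and the standard library are available. Lean on these libraries where they do the work, as an engineer would, in place of code of your own. Each camera call takes 0.05 s, during which the arm holds its last target. There are 200 camera calls.

## Working session

There is one attempt and no reset: what is moved stays moved. The work goes in short steps, Python scripts to look and compute and a tool call to move; the robot and the scene stay as the last step left them, time stands still between calls to the robot, and variables do not carry over. Pictures are saved under pics/ and viewed, at most 10 in all, crops included, and the job is handed in when it is done.

Besides the shell and the picture viewer there is one more tool, called after "Emit:" by a JSON object that holds its "fn" and its "kwargs". drive_tool: Moves the arm, as the interface text tells. Its arguments: {"type":"object","properties":{"plan":{"type":"array"},"newtons":{"type":"number"}},"required":["plan"]}

```bash
mkdir -p pics; ls
cat > h.py <<'E'
import numpy as np, cv2
from station import manip
def cloud(s):
    h,w=s["z_map"].shape; f=h/2/np.tan(np.radians(s["fov_y"])/2)
    K=np.array([[f,0,s["cx"]],[0,f,s["cy"]],[0,0,1]]); D=np.array([s["k1"],0,0,0.])
    u,v=np.meshgrid(np.arange(w),np.arange(h))
    p=cv2.undistortPoints(np.stack([u,v],-1).reshape(-1,1,2).astype(np.float64),K,D).reshape(h,w,2)
    z=s["z_map"]; c=np.stack([p[...,0]*z,-p[...,1]*z,-z,np.ones_like(z)],-1)
    E=s.get("extrinsics"); rays=np.stack([p[...,0],-p[...,1],-np.ones((h,w))],-1)
    return c,rays,E
E
python3 - <<'E'
from h import *
print(manip.finger_overhang, manip.sense())
for n in("scene","top"):
    s=manip.snapshot(n); np.savez(n,**s)
    print(n,s["fov_y"],s["cx"],s["cy"],s["k1"],s["extrinsics"].round(3).tolist())
    cv2.imwrite(f"pics/{n}.png",cv2.resize(s["image"][...,::-1],None,fx=1.5,fy=1.5))
E
```

```text
pics
0.014 {'t': 0.0, 'q': array([-1.37649071e+00,  5.28485181e-01,  1.43393764e+00, -1.97184669e-05,
        1.18137773e+00, -1.78487648e-01]), 'qd': array([ 3.73373334e-05, -8.07785448e-04,  2.03076487e-03, -3.86272675e-04,
       -2.16368337e-03,  4.67846121e-04]), 'tau': array([ 3.75680543e-05, -4.42354488e+01, -1.78025347e+01, -3.67575431e-04,
        8.28703749e-03, -6.14694216e-07]), 'tcp_pos': array([ 0.22752878, -0.58136128,  0.24431066]), 'tool_rot': array([ 9.82677092e-01,  1.85322731e-01, -1.78476584e-05, -1.10384019e-03]), 'force': array([ 0.07485295, -0.2715953 ,  0.29903723]), 'ft_torque': array([ 0.04843658, -0.01927735,  0.0180599 ]), 'gripper_force': 0.0, 'finger_gap': 1.0011263826744317}
scene 43.655559187369605 253.69608053203928 182.06702291867555 -0.079335282690252 [[-0.783, 0.406, -0.471, 0.047], [-0.621, -0.531, 0.577, 0.503], [-0.016, 0.744, 0.668, 0.673], [0.0, 0.0, 0.0, 1.0]]
top 45.57521446455695 250.06079231837612 193.93222377826268 -0.1545784982617722 [[0.01, 0.99, -0.144, 0.361], [-0.999, 0.005, -0.035, -0.029], [-0.033, 0.144, 0.989, 0.93], [0.0, 0.0, 0.0, 1.0]]
```

View pics/top.png

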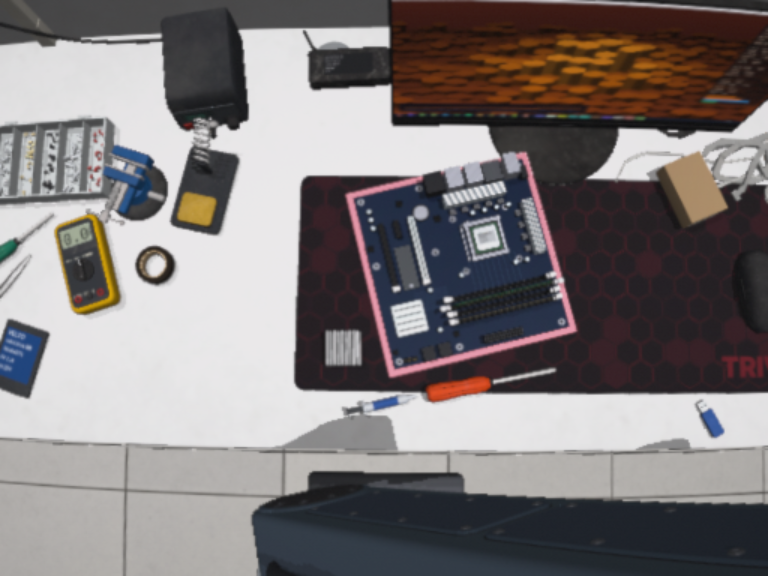

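View pics/scene.png

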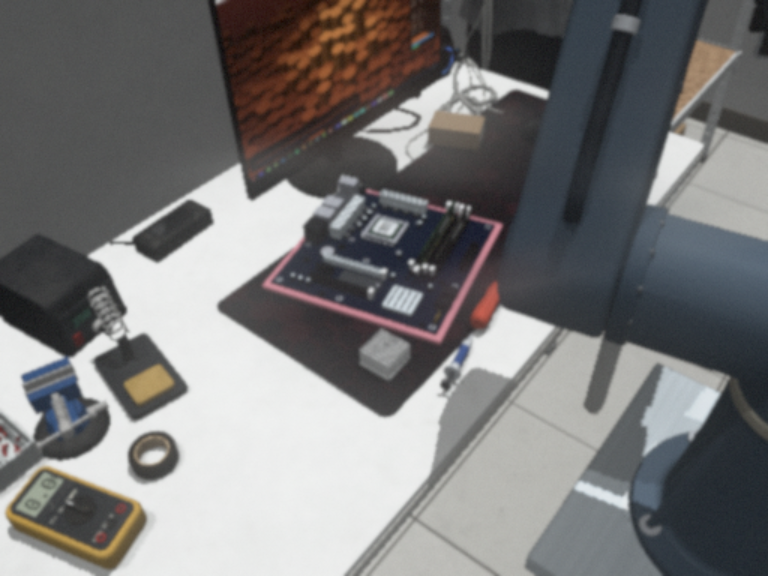

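The top view shows the board with its pink pad, corners at about (347,195), (527,153), (575,330) and (390,377) in the 1.5x picture. The slots run from (447,315) to (560,285), and the loose parts lie to the left of and below the board. Next I compute the board pose and the position of the green pixels.

```bash
cat >> h.py <<'E'
def onplane(s,E,z):
    c,r,_=cloud(s); d=r@E[:3,:3].T; o=E[:3,3]
    return o+d*((z-o[2])/d[...,2])[...,None]
def yaw_xy(P,b):   # world -> board xy
    c,s=np.cos(b[2]),np.sin(b[2]); return (P[...,:2]-b[:2])@np.array([[c,-s],[s,c]])
def b2w(p,b):
    c,s=np.cos(b[2]),np.sin(b[2]); return np.array(b[:2])+np.array([[c,-s],[s,c]])@np.array(p)
E
python3 - <<'E'
from h import *
for n in("top","scene"):
    s=dict(np.load(n+".npz")); E=s["extrinsics"]
    hsv=cv2.cvtColor(s["image"],cv2.COLOR_RGB2HSV)
    m=cv2.inRange(hsv,(165,60,150),(180,160,255))|cv2.inRange(hsv,(0,60,150),(4,160,255))
    k,lab,st,_=cv2.connectedComponentsWithStats(m); i=1+st[1:,4].argmax(); ys,xs=np.where(lab==i)
    P=onplane(s,E,0.006)[ys,xs,:2]
    (c,wh,a)=cv2.minAreaRect((P*1000).astype(np.float32)); print(n,len(xs),c,wh,a)
    c4,_,_=cloud(s); Z=(c4@E.T)[ys,xs,2]; print("pad z",np.percentile(Z,[10,50,90]))
    if n=="top": 
        b=(c[0]/1000,c[1]/1000,np.radians(a if a<45 else a-90)); np.save("b",b); print(b)
    for z in(0.047,):
        B=yaw_xy(onplane(s,E,z),b)*1000
        g=(hsv[...,0]>45)&(hsv[...,0]<85)&(hsv[...,1]>90)&(hsv[...,2]>40)&(abs(B[...,0]+70)<30)&(abs(B[...,1]+40)<80)
        print("green",g.sum(),np.median(B[g],0),B[g].min(0),B[g].max(0))
E
```

```text
top 1388 (537.3223266601562, -111.54942321777344) (262.3750305175781, 262.0757751464844) 14.00883674621582
pad z [0.00591755 0.00846841 0.01059586]
(0.5373223266601562, -0.11154942321777343, np.float64(0.24450032559583534))
green 7 [-59.67919347 -34.98592228] [-61.58511364 -59.41844494] [-59.45049794  23.98948508]
scene 882 (536.7406005859375, -111.73440551757812) (262.12469482421875, 260.8896789550781) 13.900537490844727
pad z [0.00517816 0.00679108 0.00844551]
  return _methods._mean(a, axis=axis, dtype=dtype,
  ret = um.true_divide(
Traceback (most recent call last):
ValueError: zero-size array to reduction operation minimum which has no identity
```

Emit:
{"fn": "drive_tool", "kwargs": {"plan": [[0.03, -0.022, 0, 0, 0, 0, -1], [0.03, -0.022, 0, 0, 0, 0, -1], [0.03, -0.022, 0, 0, 0, 0, -1], [0.03, -0.022, 0, 0, 0, 0, -1], [0.03, -0.022, 0, 0, 0, 0, -1], [0.03, -0.022, 0, 0, 0, 0, -1], [0.03, -0.022, 0, 0, 0, 0, -1], [0.03, -0.022, 0, 0, 0, 0, -1], [0.03, -0.022, 0, 0, 0, 0, -1], [0.03, -0.022, 0, 0, 0, 0, -1]], "newtons": 60}}

```text
t: 1.1
tcp_pos: [0.4274, -0.2663, 0.2451]
tool_rot: [0.983, 0.185, -0.0, -0.0]
force: [-0.7, 0.6, -0.1]
finger_gap: 0.002
gripper_force: 0.0
```

Emit:
{"fn": "drive_tool", "kwargs": {"plan": [[0.025, -0.02, 0, 0, 0, 0, -1], [0.025, -0.02, 0, 0, 0, 0, -1], [0.02, -0.02, 0, 0, 0, 0, -1], [0.01, -0.013, 0, 0, 0, 0, -1], [0, 0, 0, 0, 0, 7.4, -1], [0, 0, 0, 0, 0, 0, -1], [0, 0, 0, 0, 0, 0, -1]]}}

```text
t: 1.8
tcp_pos: [0.4747, -0.1708, 0.2451]
tool_rot: [0.992, 0.123, -0.0, -0.0]
force: [0.5, -0.7, -0.0]
finger_gap: -0.004
gripper_force: 0.0
```

```bash
cat >> h.py <<'E'
from scipy.spatial.transform import Rotation as R
def tcpE(st):
    T=np.eye(4); T[:3,:3]=R.from_quat(st["tool_rot"]).as_matrix(); T[:3,3]=st["tcp_pos"]; return T
E
python3 - <<'E'
from h import *
st=manip.sense(); s=manip.snapshot("wrist"); np.savez("w1",E=tcpE(st)@s["mount"],**s)
T=tcpE(st); b=np.load("b.npy")
print(st["t"],st["tcp_pos"],"tool x yaw",np.degrees(np.arctan2(T[1,0],T[0,0])),T[:3,2],st["finger_gap"],st["force"])
print(yaw_xy(st["tcp_pos"],b)*1000, s["mount"].round(3).tolist(), s["fov_y"])
cv2.imwrite("pics/w1.png",cv2.resize(s["image"][...,::-1],None,fx=1.5,fy=1.5))
E
```

```text
1.8 [ 0.4747263  -0.17076853  0.24513043] tool x yaw 14.100708826430147 [-4.03940180e-04  1.61434014e-04 -9.99999905e-01] -0.004077086199651519 [ 0.52525993 -0.71660333 -0.03549656]
[-75.06958434 -42.30512122] [[0.0, 0.963, 0.268, 0.067], [1.0, -0.0, -0.0, 0.001], [0.0, 0.268, -0.963, -0.129], [0.0, 0.0, 0.0, 1.0]] 66.58887291963195
```

View pics/w1.png

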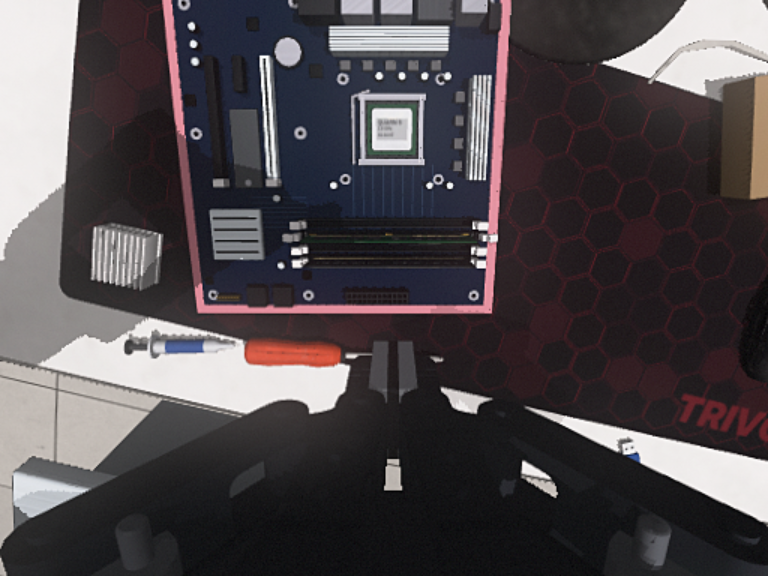

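The wrist view shows the green module as a line at about row 237 in the slot at -60, from (300,238) to (480,238), with its latches leaning out at (290,238) and (490,238). The black module is at about row 263, and the shut fingers are at (393,365). Next I refine the module's pose from depth.

Run:
```python
from h import *
d=dict(np.load("w1.npz")); E=d["E"]; b=np.load("b.npy")
c,_,_=cloud(d); W=(c@E.T)[...,:3]; B=yaw_xy(W,b)*1000; Z=W[...,2]*1000
hsv=cv2.cvtColor(d["image"],cv2.COLOR_RGB2HSV)
reg=(abs(B[...,0]+65)<35)&(abs(B[...,1]+40)<85)
for x0 in(-60,-80):
    for y0 in range(-100,30,20):
        m=reg&(abs(B[...,0]-x0)<7)&(abs(B[...,1]-y0)<10)&(Z>35)
        if m.any(): print(x0,y0,m.sum(),np.median(B[m],0).round(1),np.percentile(Z[m],[50,90]).round(1))
m=reg&(abs(B[...,0]+60)<7)&(Z>44); print("top y range",B[m][:,1].min(),B[m][:,1].max())
# green by colour cast on z=47
P=yaw_xy(onplane(d,E,0.048),b)*1000
g=(hsv[...,0]>40)&(hsv[...,0]<90)&(hsv[...,1]>80)&(hsv[...,2]>40)&(abs(P[...,0]+65)<30)&(abs(P[...,1]+40)<80)
print("green",g.sum(),np.median(P[g],0),np.percentile(P[g],[1,99],axis=0),np.polyfit(P[g][:,1],P[g][:,0],1))
# pad by wrist
m=cv2.inRange(hsv,(165,60,150),(180,160,255))|cv2.inRange(hsv,(0,60,150),(4,160,255))
ys,xs=np.where(m>0); Q=yaw_xy(onplane(d,E,0.008),b)*1000; Q=Q[ys,xs]; k=(abs(Q)<140).all(1); Q=Q[k]
print("pad in b: y",np.percentile(Q[:,1],[0.5,99.5]),"x min",Q[:,0].min())
cv2.imwrite("pics/w1c.png",cv2.resize(d["image"][135:190,175:345,::-1],None,fx=4.5,fy=4.5,interpolation=cv2.INTER_CUBIC))
```

```text
-60 -100 3013 [-63.5 -94.9] [318.3 323.6]
-60 -80 4282 [-63.7 -82.2] [303.3 318. ]
-60 -60 6496 [-58.5 -56.6] [316.9 329.8]
-60 -40 9700 [-63.4 -39. ] [312.8 326.4]
-60 -20 4574 [-62.9 -22.2] [314.5 329. ]
-60 0 4993 [-63.8   1. ] [309.6 320.6]
-60 20 1568 [-63.5  12.8] [320.2 324.7]
-80 -100 48 [-81.5 -98.8] [42.5 43.9]
-80 -80 1905 [-80.1 -78. ] [301.2 308.2]
-80 -60 290 [-77.7 -67.9] [287.9 288.8]
-80 -40 690 [-80.5 -42.7] [277.7 281.4]
-80 -20 784 [-81.3 -14.4] [288.  292.6]
-80 0 1396 [-78.9  -6.5] [303.9 308.5]
-80 20 35 [-81.3  17.7] [39.6 43.6]
top y range -104.97298826495839 26.824206556186073
green 104 [-61.92819587 -53.89290138] [[ -62.05951846 -103.94569854]
 [ -60.7690876    13.85159303]] [-1.90411602e-03 -6.18399980e+01]
pad in b: y [-130.03317955  130.17559905] x min -131.67165297773522
```

View pics/w1c.png

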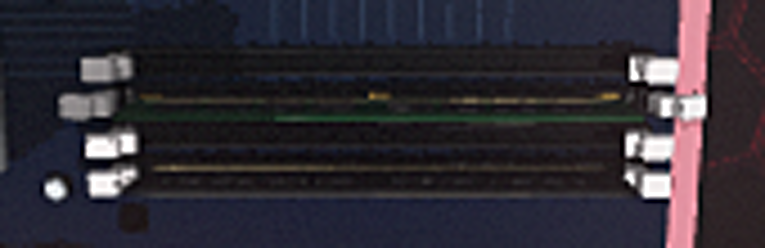

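The crop shows the green top edge running from (115,112) to (645,112), with its latches splayed at (85,105) and (690,107). The black module is at row about 170. Green is at board x ≈ -60, y from -106 to 26.5. I press the right end first, at board y = -86.5.

Emit:
{"fn": "drive_tool", "kwargs": {"plan": [[0.0148, 0.0442, 0, 0, 0, 0, -1], [0, 0, 0.03, 0, 0, 0, -1], [0, 0, 0.04, 0, 0, 0, -1], [0, 0, 0.04, 0, 0, 0, -1], [0, 0, 0.03, 0, 0, 0, -1], [0, 0, 0.02, 0, 0, 0, -1], [0, 0, 0.005, 0, 0, 0, -1], [0, 0, 0, 0, 0, 0, -1], [0, 0, 0, 0, 0, 0, -1]]}}

```text
t: 2.75
tcp_pos: [0.5005, -0.2108, 0.0812]
tool_rot: [0.993, 0.122, 0.001, 0.001]
force: [-0.6, -0.4, 0.8]
finger_gap: -0.0
gripper_force: 0.0
```

Run:
```python
from h import *
b=np.load("b.npy"); st=manip.sense(); print(yaw_xy(st["tcp_pos"],b)*1000,st["tcp_pos"],st["force"])
s=manip.snapshot("wrist")
cv2.imwrite("pics/w2.png",cv2.resize(s["image"][...,::-1],None,fx=1.5,fy=1.5))
```

```text
[-59.74609748 -87.39449476] [ 0.50050889 -0.2108075   0.08123754] [-0.5557205  -0.38406044  0.77213429]
```

View pics/w2.png

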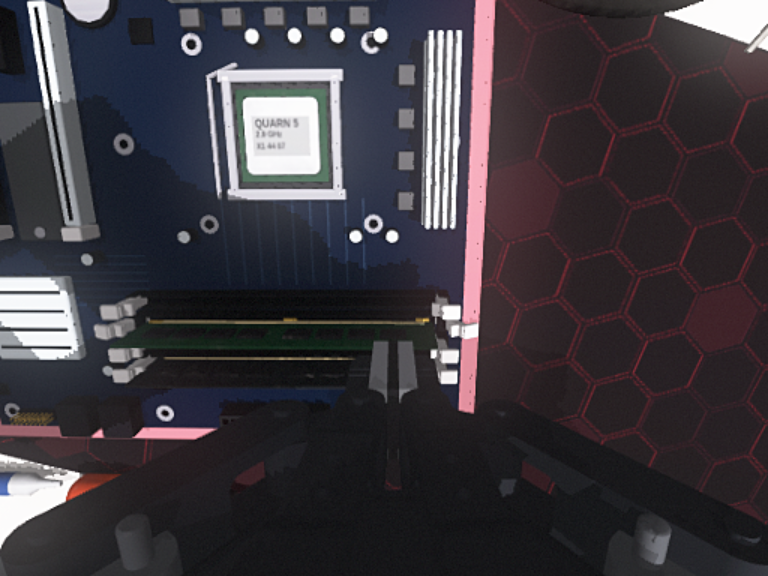

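The fingertips at (393,345) line up above the green edge near its right end, and the black module behind is clear. Now I go down slowly.

Emit:
{"fn": "drive_tool", "kwargs": {"plan": [[0, 0, 0.008, 0, 0, 0, -1], [0, 0, 0.005, 0, 0, 0, -1], [0, 0, 0.002, 0, 0, 0, -1], [0, 0, 0.001, 0, 0, 0, -1], [0, 0, 0.001, 0, 0, 0, -1], [0, 0, 0, 0, 0, 0, -1]]}}

```text
t: 3.4
tcp_pos: [0.4999, -0.21, 0.0632]
tool_rot: [0.993, 0.122, -0.0, -0.0]
force: [-0.8, -0.1, 0.3]
finger_gap: 0.003
gripper_force: 0.0
```

Emit:
{"fn": "drive_tool", "kwargs": {"plan": [[0, 0, 0.001, 0, 0, 0, -1], [0, 0, 0.001, 0, 0, 0, -1], [0, 0, 0, 0, 0, 0, -1]]}}

```text
t: 3.7
tcp_pos: [0.5002, -0.2103, 0.0619]
tool_rot: [0.993, 0.122, 0.0, 0.0]
force: [-1.2, -0.6, 4.5]
finger_gap: -0.003
gripper_force: 2.3
```

Emit:
{"fn": "drive_tool", "kwargs": {"plan": [[0, 0, 0.001, 0, 0, 0, -1], [0, 0, 0.001, 0, 0, 0, -1], [0, 0, 0.001, 0, 0, 0, -1], [0, 0, 0, 0, 0, 0, -1]]}}

```text
t: 4.1
tcp_pos: [0.5004, -0.2109, 0.0593]
tool_rot: [0.993, 0.122, 0.001, 0.001]
force: [-0.5, -0.7, 6.1]
finger_gap: 0.002
gripper_force: 3.3
```

Emit:
{"fn": "drive_tool", "kwargs": {"plan": [[0, 0, 0.001, 0, 0, 0, -1], [0, 0, 0, 0, 0, 0, -1]]}}

```text
t: 4.3
tcp_pos: [0.5005, -0.2111, 0.0584]
tool_rot: [0.993, 0.122, 0.001, 0.001]
force: [-1.3, -1.0, 6.9]
finger_gap: -0.004
gripper_force: 3.4
```

Emit:
{"fn": "drive_tool", "kwargs": {"plan": [[0, 0, 0.001, 0, 0, 0, -1], [0, 0, 0, 0, 0, 0, -1]]}}

```text
t: 4.5
tcp_pos: [0.5006, -0.2113, 0.0574]
tool_rot: [0.993, 0.122, 0.001, 0.001]
force: [-1.0, -2.0, 6.3]
finger_gap: -0.001
gripper_force: 3.5
```

Emit:
{"fn": "drive_tool", "kwargs": {"plan": [[0, 0, 0.0005, 0, 0, 0, -1], [0, 0, 0, 0, 0, 0, -1]]}}

```text
t: 4.7
tcp_pos: [0.5006, -0.2113, 0.0571]
tool_rot: [0.993, 0.122, 0.001, 0.001]
force: [-1.0, -1.8, 8.0]
finger_gap: 0.001
gripper_force: 4.0
```

Emit:
{"fn": "drive_tool", "kwargs": {"plan": [[0, 0, 0.0005, 0, 0, 0, -1], [0, 0, 0, 0, 0, 0, -1]]}}

```text
t: 4.9
tcp_pos: [0.5007, -0.2114, 0.0568]
tool_rot: [0.993, 0.122, 0.001, 0.001]
force: [-1.0, -0.9, 9.5]
finger_gap: -0.0
gripper_force: 5.0
```

Emit:
{"fn": "drive_tool", "kwargs": {"plan": [[0, 0, 0.0005, 0, 0, 0, -1], [0, 0, 0, 0, 0, 0, -1]]}}

```text
t: 5.1
tcp_pos: [0.5007, -0.2115, 0.0566]
tool_rot: [0.993, 0.122, 0.001, 0.002]
force: [-2.1, -1.8, 11.4]
finger_gap: 0.002
gripper_force: 6.0
```

Emit:
{"fn": "drive_tool", "kwargs": {"plan": [[0, 0, 0.001, 0, 0, 0, -1], [0, 0, 0, 0, 0, 0, -1], [0, 0, 0, 0, 0, 0, -1]]}}

```text
t: 5.4
tcp_pos: [0.5009, -0.2116, 0.0562]
tool_rot: [0.993, 0.122, 0.001, 0.002]
force: [-2.6, -1.4, 15.0]
finger_gap: -0.001
gripper_force: 7.8
```

Emit:
{"fn": "drive_tool", "kwargs": {"plan": [[0, 0, 0.0005, 0, 0, 0, -1], [0, 0, 0, 0, 0, 0, -1], [0, 0, 0, 0, 0, 0, -1]]}}

```text
t: 5.7
tcp_pos: [0.5009, -0.2116, 0.056]
tool_rot: [0.993, 0.122, 0.001, 0.002]
force: [-2.0, -1.6, 17.6]
finger_gap: -0.003
gripper_force: 8.9
```

The force now rises steadily against a stop, so the right end is home. I lift off and move to the left end.

Emit:
{"fn": "drive_tool", "kwargs": {"plan": [[0, 0, -0.006, 0, 0, 0, -1], [0, 0, -0.02, 0, 0, 0, -1], [0, -0.03, 0, 0, 0, 0, -1], [0, -0.033, 0, 0, 0, 0, -1], [0, -0.03, 0, 0, 0, 0, -1], [0, 0, 0, 0, 0, 0, -1], [0, 0, 0, 0, 0, 0, -1]]}}

```text
t: 6.4
tcp_pos: [0.4778, -0.1195, 0.0794]
tool_rot: [0.993, 0.122, 0.0, 0.0]
force: [0.1, -0.6, -0.5]
finger_gap: -0.002
gripper_force: 0.0
```

Run:
```python
from h import *
b=np.load("b.npy"); st=manip.sense(); print(yaw_xy(st["tcp_pos"],b)*1000,st["tcp_pos"],st["force"])
s=manip.snapshot("wrist")
cv2.imwrite("pics/w3.png",cv2.resize(s["image"][...,::-1],None,fx=1.5,fy=1.5))
```

```text
[-59.73408918   6.66274276] [ 0.47775196 -0.11954476  0.0794144 ] [ 0.13561461 -0.5860591  -0.50334157]
```

View pics/w3.png

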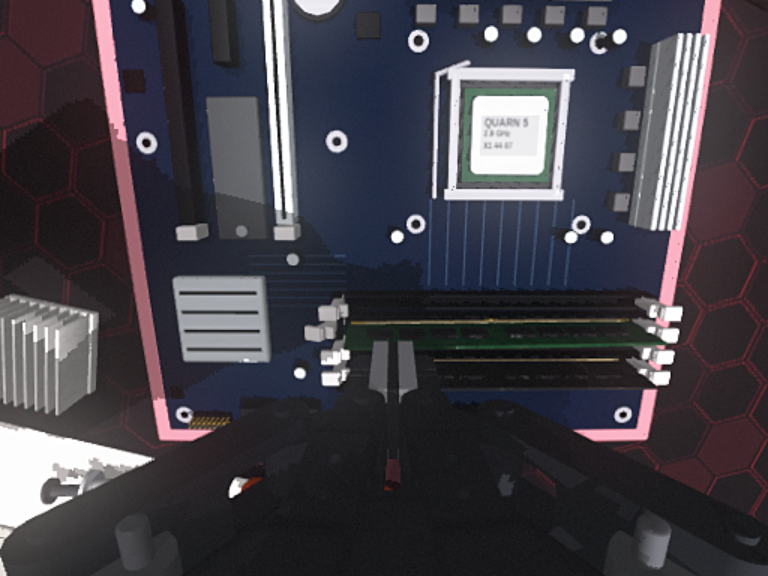

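The right latch at (665,335) is now upright, in line with its neighbours. The left one at (320,332) still leans open. The fingertips are over the left end.

Emit:
{"fn": "drive_tool", "kwargs": {"plan": [[0, 0, 0.008, 0, 0, 0, -1], [0, 0, 0.005, 0, 0, 0, -1], [0, 0, 0.002, 0, 0, 0, -1], [0, 0, 0.001, 0, 0, 0, -1], [0, 0, 0.001, 0, 0, 0, -1], [0, 0, 0, 0, 0, 0, -1]]}}

```text
t: 7.05
tcp_pos: [0.4774, -0.1199, 0.0622]
tool_rot: [0.993, 0.121, -0.0, -0.0]
force: [0.4, 0.3, -0.4]
finger_gap: -0.001
gripper_force: 0.0
```

Emit:
{"fn": "drive_tool", "kwargs": {"plan": [[0, 0, 0.001, 0, 0, 0, -1], [0, 0, 0.001, 0, 0, 0, -1], [0, 0, 0.001, 0, 0, 0, -1], [0, 0, 0, 0, 0, 0, -1]]}}

```text
t: 7.45
tcp_pos: [0.4776, -0.1196, 0.0598]
tool_rot: [0.993, 0.122, 0.0, 0.0]
force: [-0.3, 1.1, 5.3]
finger_gap: -0.0
gripper_force: 2.7
```

Emit:
{"fn": "drive_tool", "kwargs": {"plan": [[0, 0, 0.001, 0, 0, 0, -1], [0, 0, 0.001, 0, 0, 0, -1], [0, 0, 0, 0, 0, 0, -1]]}}

```text
t: 7.75
tcp_pos: [0.4773, -0.1192, 0.0579]
tool_rot: [0.993, 0.121, 0.0, -0.0]
force: [-0.8, 3.2, 6.2]
finger_gap: 0.002
gripper_force: 3.3
```

Emit:
{"fn": "drive_tool", "kwargs": {"plan": [[0, 0, 0.001, 0, 0, 0, -1], [0, 0, 0.0005, 0, 0, 0, -1], [0, 0, 0, 0, 0, 0, -1]]}}

```text
t: 8.05
tcp_pos: [0.4772, -0.119, 0.0565]
tool_rot: [0.993, 0.121, -0.0, -0.0]
force: [-0.6, 2.7, 7.9]
finger_gap: 0.002
gripper_force: 3.7
```

Emit:
{"fn": "drive_tool", "kwargs": {"plan": [[0, 0, 0.001, 0, 0, 0, -1], [0, 0, 0, 0, 0, 0, -1], [0, 0, 0, 0, 0, 0, -1]]}}

```text
t: 8.35
tcp_pos: [0.4771, -0.1188, 0.0557]
tool_rot: [0.993, 0.121, -0.0, -0.001]
force: [-0.3, 4.4, 10.1]
finger_gap: -0.0
gripper_force: 4.7
```

Emit:
{"fn": "drive_tool", "kwargs": {"plan": [[0, 0, 0.001, 0, 0, 0, -1], [0, 0, 0, 0, 0, 0, -1], [0, 0, 0, 0, 0, 0, -1]]}}

```text
t: 8.65
tcp_pos: [0.4771, -0.1187, 0.0551]
tool_rot: [0.993, 0.121, 0.0, -0.001]
force: [-0.9, 4.9, 13.7]
finger_gap: 0.001
gripper_force: 6.5
```

Emit:
{"fn": "drive_tool", "kwargs": {"plan": [[0, 0, 0.001, 0, 0, 0, -1], [0, 0, 0, 0, 0, 0, -1], [0, 0, 0, 0, 0, 0, -1]]}}

```text
t: 8.95
tcp_pos: [0.4771, -0.1185, 0.0546]
tool_rot: [0.993, 0.121, 0.0, -0.001]
force: [-0.8, 6.0, 17.2]
finger_gap: 0.0
gripper_force: 8.7
```

Emit:
{"fn": "drive_tool", "kwargs": {"plan": [[0, 0, -0.006, 0, 0, 0, -1], [0, 0, -0.025, 0, 0, 0, -1], [0, 0, -0.04, 0, 0, 0, -1], [0, 0, -0.04, 0, 0, 0, -1], [-0.04, 0.02, -0.04, 0, 0, 0, -1], [0, 0.02, 0, 0, 0, 0, -1], [0, 0, 0, 0, 0, 0, -1], [0, 0, 0, 0, 0, 0, -1]]}}

```text
t: 9.75
tcp_pos: [0.4538, -0.1635, 0.1962]
tool_rot: [0.993, 0.121, -0.001, -0.001]
force: [0.4, 0.5, -1.0]
finger_gap: 0.0
gripper_force: 0.0
```

Run:
```python
from h import *
b=np.load("b.npy"); st=manip.sense(); s=manip.snapshot("wrist"); E=tcpE(st)@s["mount"]
c,_,_=cloud(s); W=(c@E.T)[...,:3]; B=yaw_xy(W,b)*1000; Z=W[...,2]*1000
for x0 in(-60,-80):
    for y0 in range(-100,30,20):
        m=(abs(B[...,0]-x0)<6)&(abs(B[...,1]-y0)<8)&(Z>35)&(Z<60)
        if m.any(): print(x0,y0,m.sum(),np.percentile(Z[m],[50,90]).round(1))
m=(abs(B[...,0]+70)<30)&(abs(B[...,1]+40)<95)&(Z>5)&(Z<60); ys,xs=np.where(m); r=s["image"][ys.min()-4:ys.max()+4,xs.min()-4:xs.max()+4,::-1]
f=780/r.shape[1]; cv2.imwrite("pics/w4.png",cv2.resize(r,None,fx=f,fy=f,interpolation=cv2.INTER_CUBIC)[:600])
```

```text
-60 -100 28 [41.5 43.3]
-60 -80 55 [39.1 43.3]
-60 -60 52 [39.2 43.1]
-60 -40 42 [39.  42.7]
-60 -20 45 [38.6 42.9]
-60 0 41 [38.8 42.6]
-60 20 37 [38.6 42.1]
-80 -100 44 [42.5 43.6]
-80 -80 60 [42.1 43.9]
-80 -60 60 [41.8 43.5]
-80 -40 57 [42.3 43.4]
-80 -20 60 [41.9 43.7]
-80 0 62 [41.1 43.9]
-80 20 51 [41.6 43.6]
```

View pics/w4.png

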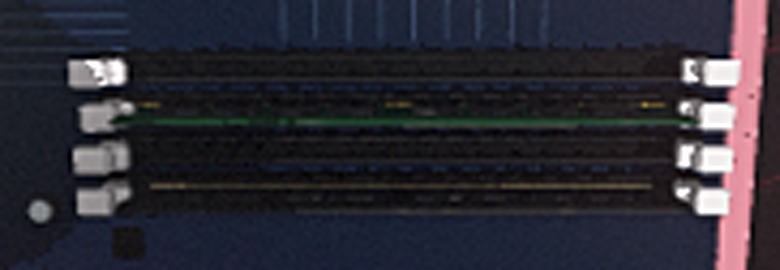

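Both green latches, at (97,117) and (712,115), now stand upright like their neighbours. The module's top is level with the home black one at about 43 mm, and the arm is clear, so I hand the job in.

```bash
python3 -c "
from station import manip
print(manip.sign_off())"
```

```text
the job is handed in; nothing more can be done
None
```

The green module is pressed home at both ends and both latches have closed; peak pressing force was about 18 N, the arm is withdrawn, and the job was handed in at about 10 s, with no verdict returned.

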